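# Seat the wheel-head collar on the spindle flat of a potter's wheel

### The job

Feel for the flat on the potter's wheel spindle by pinching the spindle across it, and turn the spindle in that pinch until the flat faces the key gap in the white rim. Then slip the hub collar over the spindle with its screw on the flat, down onto the shoulder, and finish still gripping the collar and pushing it down on the shoulder (about 10 to 20 N) so that I can tighten its screw through the gap. Leave the bowl, the hex key and the wooden rib where they are.

Things in the scene. Friction and masses are not known exactly. Their poses are not given: they have to be found in the camera images.
- wheel: Table-top potter's wheel, wheel head off: blue steel box 300 x 260 mm (x, y), fixed, deck 95 mm above the bench. Origin: centre of its underside, on the upright spindle axis. Round the spindle a white drip rim, inside diameter 180, 4 thick, 26 high, with one gap 45 wide, the key gap: +x points from the spindle to the middle of the gap (control panel with red switch on that side too).
- spindle: Steel spindle, turns endlessly either way about its upright axis with a drag of 0.1 N m (stays where left). Origin on the axis, 101 mm above the bench. From there up: dark shoulder, 40 mm diameter, 8 high, then grey stub, 26 mm diameter, 58 long (top 167 mm above the bench, 3 mm lead-in chamfer). One side of the stub is ground flat over its whole length.
- flat: The bright flat on the grey stub, turning with the spindle: 19.7 mm wide, 58 high, 8.5 mm from the spindle's axis. Origin: its centre, 138 mm above the bench; +x is its outward direction, level. Pinched squarely across the flat (one finger on it, the other on the round back) the stub measures 21.5 mm; pinched elsewhere up to 26 mm.
- shoulder (a point): Point on the spindle's axis at the top of the shoulder, 109 mm above the bench: where the collar's underside sits when fully down.
- collar: Loose aluminium hub collar, about 250 g, lying upright on the bench: 54 mm outside diameter, 36 high, bore 28 (chamfered below). Origin: centre of its underside; +z up, +x towards its black-headed screw. The screw's 6 mm wide point stands into the bore to 9.7 mm from the axis, 16 mm above the underside, so the collar goes down only with the screw over the flat (within 0.25 rad).
- set_screw (a point): Outer end of the collar's black screw head (13 mm in diameter, standing 8 mm out of the ring): 35 mm from the collar's axis, 16 mm above its underside, on the collar's +x side.
- bowl: Bystander: loose terracotta bowl, 116 mm across the rim, 55 mm high. Origin: centre of its underside.
- hex_key: Bystander: dark steel L-shaped hex key lying flat, 6 mm thick, 130 mm by 36 mm. Origin: under the middle of its long arm, which lies along its own x axis.
- rib: Bystander: half-round wooden throwing rib lying flat, 90 mm along its straight edge, 45 mm wide, 6 mm thick. Origin: middle of the straight edge.

How it is judged:
On the way:
1. the spindle is pinched across its flat (a finger presses on the flat with more than 2 N) with the flat turned to face the key gap within 0.15 rad (contact force between the fingers and flat above 2 N and angle between the x axis of flat and the x axis of wheel, either way round below 0.15 rad and x of flat in the frame of wheel above 0 m), for 0.2 s.
At the end, for the whole second after the job is handed in: Collar on the shoulder (2 mm in height, 3 mm off axis, tilt under 0.06 rad), screw over the flat and flat facing the key gap (0.2 rad each); still gripped (over 3 N) and pushed onto the spindle (over 5 N), at rest; bowl, hex key and rib within 30 mm of their places (horizontal distance between collar and shoulder below 0.003 m and z of collar in the frame of shoulder between -0.002 and 0.002 m and angle between collar's own z axis and vertical below 0.06 rad and angle between the x axis of collar and the x axis of flat, either way round below 0.2 rad and x of set_screw in the frame of flat above 0 m and angle between the x axis of flat and the x axis of wheel, either way round below 0.2 rad and x of flat in the frame of wheel above 0 m and contact force between the fingers and collar above 3 N and contact force between collar and spindle above 5 N and linear speed of collar below 0.01 m/s and distance of each of bowl, hex_key, rib from where it was at the start of the episode below 0.03 m); the arm keeps its last pose, push and grip.
It fails at once if the bowl, the hex key or the rib is pushed more than 30 mm (distance of any of bowl, hex_key, rib from where it was at the start of the episode above 0.03 m).
It fails at once if the collar is rammed onto the spindle with more than 60 N (contact force between collar and spindle above 60 N).
It also fails if it takes over 58 s, if anything falls off the work surface, if the arm or the gripper's body presses on something with over 40 N, if the wrist force passes 120 N, or if a joint passes its speed limit or range.

### The arm

A 7-joint arm with a two-finger parallel gripper is mounted at the origin on the work surface. World frame = base frame: x ahead of the robot, y to its left, z up, the work surface at z = 0. Lengths are in m, angles in rad, forces in N, time in s.
With the tool pointing down it reaches from about 0.4 to 0.85 m from the base axis. Payload 10.4 kg.
Tool frame: the origin (TCP) lies on the centre line of the jaws, within the pads' length; the fingertips stand r.finger_overhang ahead of it and the grasp point (between the pads) lies 5 mm behind it (r.finger_overhang is the distance from the TCP to the fingertips, in m); z points along the fingers, y is the line along which they close (so a half turn about z gives the same grasp; the last joint's range is limited). The gripper opens to 87 mm and grips with 3 to 60 N. Pads are 19 mm wide; open, the fingers measure 117 mm over their backs; the gripper's body (75 mm by 190 mm) begins 51 mm behind the grasp point.
Start: joints at [1.248, 0.332, -0.065, 1.46, 0.022, 1.35, -0.088], TCP at [0.185, -0.597, 0.204] pointing down, gripper open.
Joint ranges: [-2.6, 2.6], [-0.5, 2.12], [-1.47, 1.34], [0.16, 2.42], [-1.27, 4.41], [0.06, 2.06], [-2.6, 2.6]. Speed limits (rad/s): [2.22, 2.22, 2.79, 2.79, 3.14, 3.14, 3.14].

### API

Orientations are given as a unit quaternion [x, y, z, w].
In Python, from bench import read_state, viewer, r gives the robot as it stands.
- The arm moves only by the tool carry_out, never from a script. Its argument "moves" is a list of rows, each a list of 6 numbers: the shift along the tool's x, y, z in units of 40 mm (1.0 is 40 mm), then the turn, a rotation vector about the tool's x, y, z in units of 8 degrees (1.0 is 8 degrees). A call has 1 to 20 rows; each row shifts and turns the commanded pose from where the row before left it, along the tool's axes as they then stand; what a row does not reach is not made up. A row lasts 1/8 s, in which the tool goes at most 62.5 mm and 10.7 degrees, less where a joint would pass 70% of its speed; a pose out of reach is approached as far as the arm can. A call is refused whole if a number of a shift passes 1 or a number of a turn 1, either way. A call with a gripper value outside its range is refused whole. "fingers" is the finger opening in mm, from 0 to 87, set as the call begins (left out, the last holds). The fingers move at their own pace and stop on an object; "force" is the grip in N (left out, the last holds). Time passes only in rows, so rows that do not move let the fingers close. It gives the time, the measured TCP pose, the force, the opening and the grip force at its end, in the units of the state.
- read_state(): the state, without advancing time (a new reading comes with each control period).
- viewer.camera(name): name is "side" or "top" or "wrist"; returns a dict with "pixels" (480x640x3 uint8, red, green, blue), "range_z" (480x640 float32, m along the optical axis (not along the pixel's ray), 0 where there is no reading), "fx", "fy", "cx", "cy" (pixels), "k1" (the pictures are not rectified: a ray, as slopes to the right and down, at radius r is drawn at 1 + k1 r^2 times it, then the intrinsics apply), "xyz" and "orientation" of the camera in the world. Camera axes: x right, y down, z forward; pixel columns grow to the right and rows downward; lengths in m; the calibration is good to about 2 mm. A picture is of the moment at which its call begins.
- r.close_job(): hands the job in; it is judged then, once.
The state is a dict: "time": time; "joint_positions": joint angles; "joint_vel": joint speeds; "joint_torque": joint torques, N m; "ee_pos": TCP position; "eef_rot": TCP orientation; "ft_force": force on the tool from outside, world axes, zero at the start; "torque": the same for the moment, N m; "width": finger opening in m; "grip_force": force on a finger pad.
Only numpy, scipy, OpenCV 4.12 (cv2) and the standard library are available. Lean on these libraries where they do the work, as an engineer would, in place of code of your own. Each camera call takes 0.05 s, during which the arm holds its last target. There are 200 camera calls.

## Working session

There is one attempt and no reset: what is moved stays moved. The work goes in short steps, Python scripts to look and compute and a tool call to move; the robot and the scene stay as the last step left them, time stands still between calls to the robot, and variables do not carry over. Pictures are saved under pics/ and viewed, at most 10 in all, crops included, and the job is handed in when it is done.

Besides the shell and the picture viewer there is one more tool, called by a JSON object that holds its "fn" and its "kwargs". carry_out: Moves the arm, as the interface text tells. Its arguments: {"type":"object","properties":{"moves":{"type":"array","items":{"type":"array","items":{"type":"number"}}},"fingers":{"type":"number"},"force":{"type":"number"}},"required":["moves"]}

```bash
mkdir -p pics; cat > h.py <<'E'
import numpy as np, cv2
from scipy.spatial.transform import Rotation as R
from bench import read_state, viewer, r
def cam(n,f=None):
    c=viewer.camera(n)
    if f: cv2.imwrite('pics/'+f,c['pixels'][:,:,::-1])
    return c
def cloud(c):
    K=np.array([[c['fx'],0,c['cx']],[0,c['fy'],c['cy']],[0,0,1.]])
    v,u=np.mgrid[0:480,0:640]
    p=cv2.undistortPoints(np.stack([u,v],-1).reshape(-1,1,2).astype(float),K,np.array([c['k1'],0,0,0,0.])).reshape(480,640,2)
    P=np.dstack([p,np.ones((480,640))])*c['range_z'][...,None]
    return P@R.from_quat(c['orientation']).as_matrix().T+np.array(c['xyz'])
E
python3 - <<'E'
from h import *
s=read_state();print({k:np.round(v,3) for k,v in s.items()},r.finger_overhang)
for n in('top','side'):
    c=cam(n,n+'1.png');P=cloud(c);np.save(n+'.npy',P);np.save(n+'rgb.npy',c['pixels']);print(n,c['xyz'],c['k1'],c['fx'])
E
```

```text
{'time': np.float64(0.0), 'joint_positions': array([ 1.248,  0.333, -0.065,  1.461,  0.022,  1.35 , -0.088]), 'joint_vel': array([-0.001,  0.002,  0.001,  0.001, -0.001,  0.001, -0.001]), 'joint_torque': array([ 0.0000e+00, -6.2324e+01,  2.5000e-02, -3.8990e+01, -6.1000e-02,
        4.0000e-02,  0.0000e+00]), 'ee_pos': array([ 0.184, -0.597,  0.204]), 'eef_rot': array([ 0.989,  0.149, -0.   , -0.001]), 'ft_force': array([ 0.315,  0.377, -0.301]), 'torque': array([ 0.044,  0.053, -0.012]), 'grip_force': np.float64(0.0), 'width': np.float64(0.087)} 0.014
top [0.37997601 0.00414024 1.34377359] 0.050073152844795396 575.857330472364
side [ 0.34707957 -0.75842638  0.90875493] -0.006937361119853373 526.0282890581193
```

View pics/top1.png

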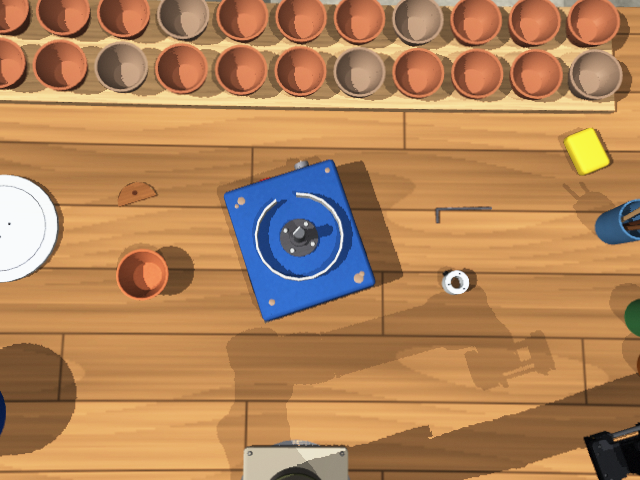

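View pics/side1.png

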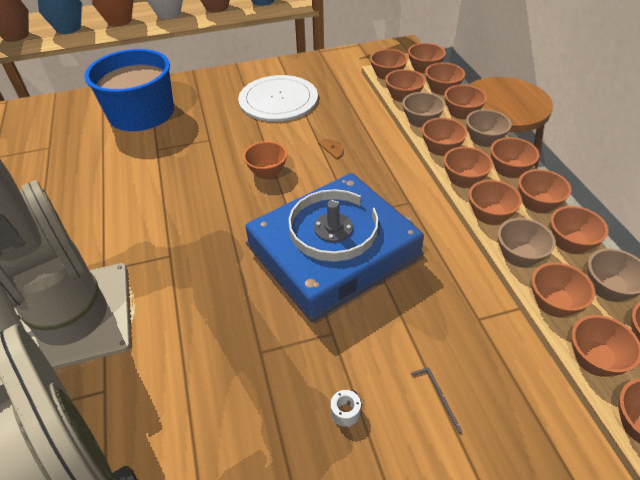

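The top view shows the wheel with its spindle at about (299,235) and the rim gap at about (285,195). The collar is at (456,282), the hex key at (463,210), the bowl at (143,273) and the rib at (137,192). The side view shows the stub at (333,212) and the collar at (346,407), with its screw out of sight.

```bash
python3 - <<'E'
from h import *
for n,cp in(('top',None),('side',None)):
    P=np.load(n+'.npy');C=np.load(n+'rgb.npy').astype(int)
    hsv=cv2.cvtColor(C.astype(np.uint8),cv2.COLOR_RGB2HSV)
    X,Y,Z=P[...,0],P[...,1],P[...,2]
    blue=(hsv[...,0]>105)&(hsv[...,0]<130)&(hsv[...,1]>150)&(abs(Z-.095)<.012)&(np.hypot(X-.56,Y)<.3)
    q=P[blue][:,:2];rc=cv2.minAreaRect(q.astype(np.float32));print(n,'box',rc,np.median(Z[blue]))
    c0=np.array(rc[0])
    st=(Z>.155)&(Z<.18)&(np.hypot(X-c0[0],Y-c0[1])<.03)
    print('stub',st.sum(),P[st].mean(0),np.ptp(P[st],axis=0) if st.any() else 0)
    rim=(abs(Z-.121)<.005)&(hsv[...,1]<60)&(hsv[...,2]>150)&(abs(np.hypot(X-c0[0],Y-c0[1])-.092)<.015)
    q=P[rim][:,:2];A=np.c_[2*q,np.ones(len(q))];s=np.linalg.lstsq(A,(q**2).sum(1),rcond=None)[0];print('rim',s[:2],np.sqrt(s[2]+s[0]**2+s[1]**2))
    a=np.sort(np.degrees(np.arctan2(q[:,1]-s[1],q[:,0]-s[0])));g=np.diff(np.r_[a,a[0]+360]);i=g.argmax();print('gap',a[i],g[i],a[i]+g[i]/2)
    col=(Z>.028)&(Z<.05)&(np.hypot(X-.48,Y+.36)<.12)
    q=P[col][:,:2];print('collar top',col.sum(),cv2.minEnclosingCircle(q.astype(np.float32)),np.median(Z[col]))
T=cv2.imread('pics/top1.png');S=cv2.imread('pics/side1.png')
f=lambda I,x,y,h:cv2.resize(I[y-h:y+h,x-h:x+h],(390,390),interpolation=cv2.INTER_CUBIC)
cv2.imwrite('pics/z1.png',np.hstack([f(T,456,282,30),f(S,346,407,35)]))
E
```

```text
top box ((0.5740156173706055, 0.0011113733053207397), (0.29966747760772705, 0.25922349095344543), 18.917753219604492) 0.09533567773663587
stub 115 [0.57163413 0.00085512 0.16683078] [0.02519538 0.02484183 0.0147961 ]
rim [0.57335393 0.00161114] 0.09224017400778028
gap 4.159852003631435 29.25629753186071 18.78800076956179
collar top 332 ((0.4843556880950928, -0.3604554831981659), 0.028105461969971657) 0.03576446483411477
side box ((0.5724706053733826, -0.007472380995750427), (0.2949506640434265, 0.25586724281311035), 18.710693359375) 0.09493887534434442
stub 128 [ 0.57222133 -0.00745659  0.16426532] [0.02599748 0.02676286 0.0150353 ]
rim [ 0.57339883 -0.00301874] 0.09234144427667114
gap 3.6080815155827692 29.27848265001613 18.247322840590833
collar top 554 ((0.4848753809928894, -0.36536484956741333), 0.0275543425232172) 0.03587454907618848
```

View pics/z1.png

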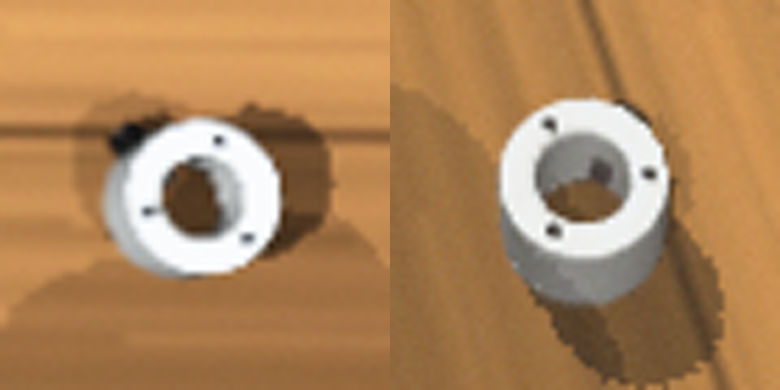

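The screw's head sits at about (128,137) in the left crop, up and left of the ring. Next I go above the spindle for a close look.

{"fn": "carry_out", "kwargs": {"moves": [[0.85,-0.71,-0.2,0,0,0],[0.85,-0.71,-0.2,0,0,0],[0.85,-0.71,-0.2,0,0,0],[0.85,-0.71,-0.2,0,0,0],[0.85,-0.71,-0.2,0,0,0],[0.85,-0.71,-0.2,0,0,0],[0.85,-0.71,-0.2,0,0,0],[0.85,-0.71,-0.2,0,0,0],[0.85,-0.71,-0.2,0,0,0],[0.85,-0.71,-0.2,0,0,0],[0.85,-0.71,-0.2,0,0,0],[0.85,-0.71,-0.2,0,0,0],[0.85,-0.71,-0.2,0,0,0],[0.85,-0.71,-0.2,0,0,0],[0.85,-0.71,-0.2,0,0,0],[0.85,-0.71,-0.2,0,0,0],[0,0,0,0,0,0],[0,0,0,0,0,0]]}}

```text
time: 2.35
ee_pos: [0.5699, -0.003, 0.3319]
eef_rot: [0.989, 0.149, -0.001, 0.0]
ft_force: [0.0, -0.2, 0.1]
width: 0.0872
grip_force: 0.0
```

```bash
python3 - <<'E'
from h import *
c=cam('wrist','w1.png');P=cloud(c);np.save('w1.npy',P)
s=read_state();print(s['time'],s['ee_pos'],R.from_quat(s['eef_rot']).as_matrix().round(3).tolist(),s['joint_positions'].round(3),c['xyz'],c['fx'],R.from_quat(c['orientation']).as_matrix().round(2).tolist())
X,Y,Z=P[...,0],P[...,1],P[...,2]
st=(abs(Z-.167)<.006)&(np.hypot(X-.573,Y)<.03);print(st.sum(),P[st].mean(0) if st.any() else 0)
v,u=np.where(st);print(u.mean(),v.mean())
# screw dir from top
P=np.load('top.npy');T=cv2.imread('pics/top1.png')
for p in [(445,273),(446,273),(446,274)]: print(P[p[1],p[0]],T[p[1],p[0]])
E
```

```text
2.4 [ 0.56979672 -0.00353221  0.33204052] [[0.956, 0.294, -0.001], [0.294, -0.956, -0.001], [-0.001, 0.0, -1.0]] [ 0.461  0.234 -0.653  1.361  0.142  1.594 -1.448] [0.63423147 0.01735325 0.51291118] 403.25828193780677 [[0.29, -0.92, -0.24], [-0.96, -0.29, -0.07], [0.0, 0.25, -0.97]]
619 [ 0.5722426  -0.00185462  0.16726972]
315.22617124394185 214.15670436187398
[ 0.50668167 -0.33730857  0.02279828] [30 28 29]
[ 0.50628558 -0.33846829  0.02720504] [24 23 23]
[ 0.50442214 -0.33964033  0.02248854] [58 58 56]
```

View pics/w1.png

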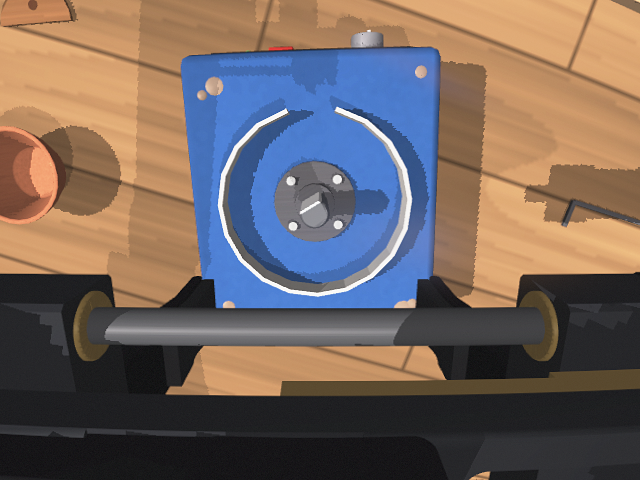

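The wrist view shows the stub at about (314,207), with a bright streak from (300,214) to (322,201). The gap is at the top, around (312,105). I'll enlarge the stub.

```bash
python3 - <<'E'
from h import *
I=cv2.imread('pics/w1.png');P=np.load('w1.npy')
a=cv2.resize(I[175:240,280:350],(700,650)[:2],interpolation=cv2.INTER_NEAREST)
cv2.imwrite('pics/z2.png',cv2.resize(a,(640,594)))
X,Y,Z=P[...,0],P[...,1],P[...,2]
top=(abs(Z-.167)<.0025)&(np.hypot(X-.573,Y)<.03)
q=P[top][:,:2];c,rad=cv2.minEnclosingCircle(q.astype(np.float32));print(c,rad)
d=q-np.array(c)
for a in range(0,360,15):
    t=np.radians(a);print(a,round(1000*np.percentile(d@[np.cos(t),np.sin(t)],99),1),end='; ')
q=P[(abs(Z-.14)<.02)&(np.hypot(X-.573,Y)<.03)];print(len(q),q.mean(0))
C=np.array(cv2.cvtColor(I,cv2.COLOR_BGR2HSV));H=C[...,2]>150;rim=(abs(Z-.121)<.006)&H&(C[...,1]<60)&(np.hypot(X-.573,Y)<.11)
q=P[rim][:,:2];A=np.c_[2*q,np.ones(len(q))];s=np.linalg.lstsq(A,(q**2).sum(1),rcond=None)[0];print('rim',s[:2],np.sqrt(s[2]+s[0]**2+s[1]**2))
a=np.sort(np.degrees(np.arctan2(q[:,1]-s[1],q[:,0]-s[0])));g=np.diff(np.r_[a,a[0]+360]);i=g.argmax();print('gap',a[i],g[i],a[i]+g[i]/2)
E
```

```text
(0.5722266435623169, -0.001232418231666088) 0.013004853390157223
0 12.1; 15 11.5; 30 10.1; 45 8.9; 60 9.5; 75 10.7; 90 11.8; 105 11.9; 120 12.2; 135 12.0; 150 11.8; 165 11.9; 180 11.4; 195 11.6; 210 11.3; 225 11.3; 240 11.6; 255 11.9; 270 12.1; 285 12.0; 300 12.1; 315 12.2; 330 12.3; 345 12.3; 163 [0.57990805 0.0018894  0.14101984]
rim [ 0.57205395 -0.00080783] 0.09158148412004952
gap 23.91659946126355 6.427387648401133 27.13029328546412
```

View pics/z2.png

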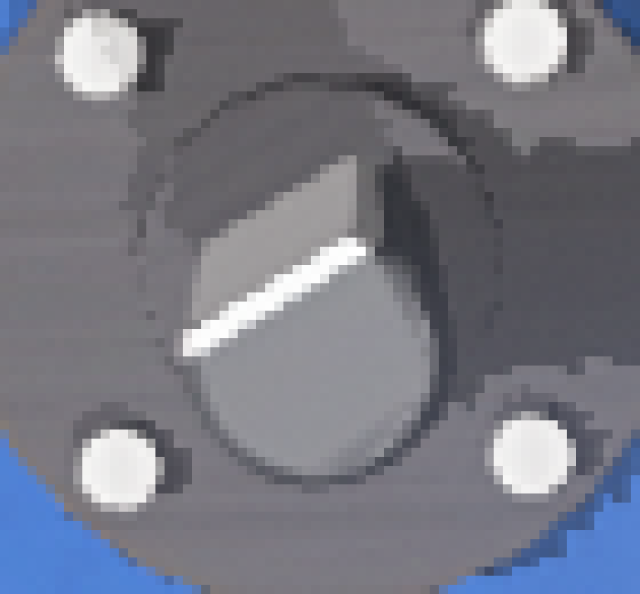

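The flat faces about 47° in the world, and 8.9 mm from the axis agrees with the given 8.5. The gap is at 18.8° and the axis at (0.572, -0.001), from rim and stub alike. I'll turn the jaws across the flat and go down.

{"fn": "carry_out", "kwargs": {"moves": [[0.075,-0.043,0,0,0,0.94],[0,0,0,0,0,0.94],[0,0,0,0,0,0.94],[0,0,0,0,0,0.94],[0,0,0,0,0,0.94],[0,0,0,0,0,0.94],[0,0,0,0,0,0.94],[0,0,0,0,0,0.94],[0,0.056,0.8,0,0,0],[0,0,0.8,0,0,0],[0,0,0.8,0,0,0],[0,0,0.8,0,0,0],[0,0,0.8,0,0,0],[0,0,0.8,0,0,0],[0,0,0,0,0,0],[0,0,0,0,0,0]]}}

```text
time: 4.4
ee_pos: [0.5715, -0.0021, 0.1419]
eef_rot: [0.93, -0.367, 0.001, -0.0]
ft_force: [0.4, 0.5, 1.2]
width: 0.0871
grip_force: 0.0
```

```bash
python3 - <<'E'
from h import *
s=read_state();M=R.from_quat(s['eef_rot']).as_matrix();print(s['ee_pos'],s['ft_force'],s['joint_positions'].round(2));print(M.round(3));print((np.array([.5722,-.001,.14])-s['ee_pos'])@M,np.degrees(np.arctan2(-M[1,1],-M[0,1])))
E
```

```text
[ 0.57149837 -0.00214797  0.1419119 ] [0.36602486 0.47571015 1.24800291] [ 0.37  0.3  -0.53  1.67  0.16  1.21 -2.52]
[[ 0.731 -0.683  0.002]
 [-0.683 -0.731 -0.   ]
 [ 0.001 -0.001 -1.   ]]
[-0.00027346 -0.00131631  0.0019126 ] 46.955134915689534
```

Joint 7 is close to its limit on this side, so I'll turn half a turn back for the same grasp with room to spare.

{"fn": "carry_out", "kwargs": {"moves": [[0,0,0,0,0,-0.98],[0,0,0,0,0,-0.98],[0,0,0,0,0,-0.98],[0,0,0,0,0,-0.98],[0,0,0,0,0,-0.98],[0,0,0,0,0,-0.98],[0,0,0,0,0,-0.98],[0,0,0,0,0,-0.98],[0,0,0,0,0,-0.98],[0,0,0,0,0,-0.98],[0,0,0,0,0,-0.98],[0,0,0,0,0,-0.98],[0,0,0,0,0,-0.98],[0,0,0,0,0,-0.98],[0,0,0,0,0,-0.98],[0,0,0,0,0,-0.98],[0,0,0,0,0,-0.98],[0,0,0,0,0,-0.98],[0,0,0,0,0,-0.98],[0,0,0,0,0,-0.98]]}}

```text
time: 6.9
ee_pos: [0.5719, -0.0021, 0.1423]
eef_rot: [0.544, 0.839, 0.0, 0.001]
ft_force: [0.5, 0.4, -0.1]
width: 0.0865
grip_force: 0.0
```

{"fn": "carry_out", "kwargs": {"moves": [[0,-0.02,0,0,0,-0.98],[0,0,0,0,0,-0.98],[0,0,0,0,0,-0.94],[0,0,0,0,0,0],[0,0,0,0,0,0],[0,0,0,0,0,0],[0,0,0,0,0,0],[0,0,0,0,0,0],[0,0,0,0,0,0],[0,0,0,0,0,0]], "fingers": 0, "force": 10}}

```text
time: 8.15
ee_pos: [0.5705, -0.0015, 0.1406]
eef_rot: [0.366, 0.93, 0.0, 0.0]
ft_force: [3.2, 1.2, -1.3]
width: 0.0213
grip_force: 10.0
```

```bash
python3 - <<'E'
from h import *
s=read_state();M=R.from_quat(s['eef_rot']).as_matrix();print(s['time'],s['ee_pos'],s['ft_force'],s['torque'],s['joint_positions'].round(2),s['width'],s['grip_force']);print((np.array([.5722,-.001,.14])-s['ee_pos'])@M,np.degrees(np.arctan2(M[1,1],M[0,1])))
E
```

```text
8.15 [ 0.57052072 -0.00148246  0.14055305] [ 3.23404428  1.19357329 -1.33492859] [ 0.45102073 -0.7874579   0.0497937 ] [ 0.75  0.45 -1.04  1.65  0.4   1.27  0.45] 0.021298628599774643 9.98517329324386
[-0.00089959  0.00149733  0.00055439] 47.02353236463501
```

The pinch measures 21.3 mm, so the jaws are squarely across the flat at 47°. I'll tighten and turn 28° to the gap.

{"fn": "carry_out", "kwargs": {"moves": [[0,0,0,0,0,0],[0,0,0,0,0,0],[0.0055,0,0,0,0,0.5],[0.0055,0,0,0,0,0.5],[0.0055,0,0,0,0,0.5],[0.0055,0,0,0,0,0.5],[0.0055,0,0,0,0,0.5],[0,0,0,0,0,0.5],[0,0,0,0,0,0.53],[0,0,0,0,0,0],[0,0,0,0,0,0],[0,0,0,0,0,0],[0,0,0,0,0,0]], "force": 40}}

```text
time: 9.78
ee_pos: [0.5708, -0.0002, 0.1406]
eef_rot: [0.582, 0.813, 0.001, 0.001]
ft_force: [8.6, 3.7, -6.4]
width: 0.0203
grip_force: 40.0
```

```bash
python3 - <<'E'
from h import *
s=read_state();M=R.from_quat(s['eef_rot']).as_matrix();print(s['time'],s['ee_pos'],s['ft_force'],s['torque'],s['joint_positions'].round(2),s['width'],s['grip_force']);print((np.array([.5722,-.001,.14])-s['ee_pos'])@M,np.degrees(np.arctan2(M[1,1],M[0,1])))
c=cam('wrist','w2.png');P=cloud(c)
cv2.imwrite('pics/z3.png',cv2.resize(cv2.imread('pics/w2.png')[130:330,220:430],(630,600)))
E
```

```text
9.775 [ 5.70766206e-01 -1.79389058e-04  1.40554714e-01] [ 8.5610902   3.73642953 -6.43204032] [ 0.9187785  -2.16669213 -0.05746343] [ 0.68  0.41 -0.94  1.66  0.34  1.25 -0.  ] 0.02032811112262584 39.95617439097259
[-0.00123901  0.00109129  0.00055751] 18.792658511608494
```

The turn ended with the jaws at 18.8°. I'll let go, lift straight up and look.

{"fn": "carry_out", "kwargs": {"moves": [[0,0.01,0,0,0,0],[0,0,0,0,0,0],[0,0,0,0,0,0],[0,0,0,0,0,0],[0,0,0,0,0,0],[0,0,-0.9,0,0,0],[0,0,-0.9,0,0,0],[0,0,-0.9,0,0,0.98],[0,0,-0.9,0,0,0.98],[0,0,-0.4,0,0,0.98],[0,0,0,0,0,0.98],[0,0,0,0,0,0.98],[0,0,0,0,0,0.98],[0,0,0,0,0,0.98],[0,0,0,0,0,0.98],[0,0,0,0,0,0]], "fingers": 87}}

```text
time: 11.82
ee_pos: [0.5699, -0.0008, 0.3005]
eef_rot: [0.92, 0.392, -0.0, 0.0]
ft_force: [-0.0, -0.4, -0.1]
width: 0.0869
grip_force: 0.0
```

```bash
python3 - <<'E'
from h import *
c=cam('wrist','w3.png');P=cloud(c);s=read_state();M=R.from_quat(s['eef_rot']).as_matrix();print(s['time'],s['ee_pos'],s['width'],np.degrees(np.arctan2(M[1,0],M[0,0])))
X,Y,Z=P[...,0],P[...,1],P[...,2]
top=(abs(Z-.167)<.0025)&(np.hypot(X-.573,Y)<.03)
q=P[top][:,:2];cc,rad=cv2.minEnclosingCircle(q.astype(np.float32));print(cc,rad)
d=q-np.array(cc)
for a in range(-60,100,10):
    t=np.radians(a);print(a,round(1000*np.percentile(d@[np.cos(t),np.sin(t)],99),1),end='; ')
# bright flat edge line
g=c['pixels'].min(2);v,u=np.where(top);m=np.zeros((480,640),bool);m[v.min()-8:v.max()+8,u.min()-8:u.max()+8]=True
L=P[m&(g>180)&(Z>.155)];print(len(L))
if len(L)>5:
    l=cv2.fitLine(L[:,:2].astype(np.float32),cv2.DIST_L2,0,.01,.01).ravel();print('line normal deg',np.degrees(np.arctan2(l[1],l[0]))-90,l)
x=int(u.mean());y=int(v.mean());cv2.imwrite('pics/z4.png',cv2.resize(cv2.imread('pics/w3.png')[max(y-110,0):y+40,x-80:x+80],(640,600),interpolation=cv2.INTER_CUBIC))
E
```

```text
11.875 [ 0.56985074 -0.00073186  0.30045216] 0.08719708944896788 46.23779046803761
(0.5724667906761169, -0.0008143779123201966) 0.013091938570141792
-60 12.0; -50 12.1; -40 11.8; -30 11.8; -20 11.3; -10 10.7; 0 9.9; 10 9.0; 20 8.4; 30 9.2; 40 10.0; 50 10.8; 60 11.4; 70 11.9; 80 12.1; 90 11.9; 75
line normal deg -159.85094 [ 0.3444637  -0.9387996   0.5787202   0.00307465]
```

View pics/z4.png

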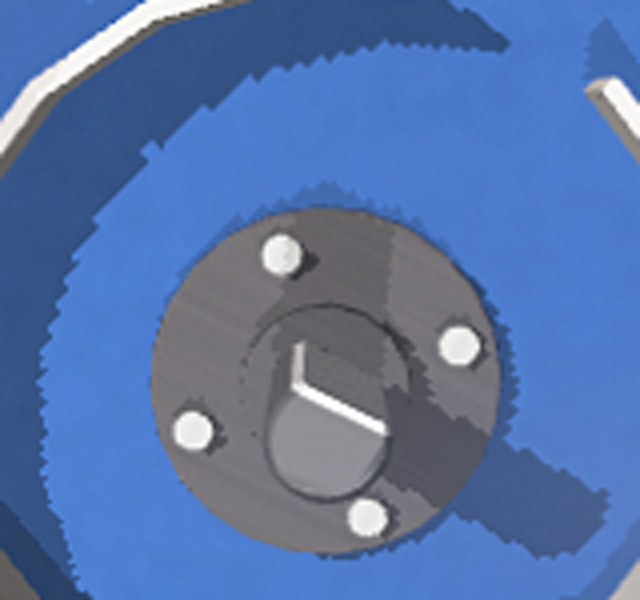

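The zoom shows the bright flat edge from (295,385) to (385,430), and it now measures 20° in the world, against a gap direction of 18.8°. Next is the collar.

{"fn": "carry_out", "kwargs": {"moves": [[-0.727,0.428,0,0,0,0],[-0.727,0.428,0,0,0,0],[-0.727,0.428,0,0,0,0],[-0.727,0.428,0,0,0,0],[-0.727,0.428,0,0,0,0],[-0.727,0.428,0.3,0,0,0],[-0.727,0.428,0.5,0,0,0],[-0.727,0.428,0.5,0,0,0],[-0.727,0.428,0.5,0,0,0],[-0.727,0.428,0.5,0,0,0],[-0.727,0.428,0.45,0,0,0],[0,0,0,0,0,0],[0,0,0,0,0,0]]}}

```text
time: 13.5
ee_pos: [0.484, -0.3611, 0.1907]
eef_rot: [0.92, 0.392, 0.0, -0.0]
ft_force: [0.0, 0.6, 0.8]
width: 0.087
grip_force: 0.0
```

```bash
python3 - <<'E'
from h import *
c=cam('wrist','w4.png');P=cloud(c);s=read_state();M=R.from_quat(s['eef_rot']).as_matrix();print(s['time'],s['ee_pos'],np.degrees(np.arctan2(M[1,0],M[0,0])),s['joint_positions'].round(2))
X,Y,Z=P[...,0],P[...,1],P[...,2];N=np.hypot(X-.4845,Y+.362)
top=(abs(Z-.036)<.003)&(N<.05);q=P[top][:,:2];cc,rad=cv2.minEnclosingCircle(q.astype(np.float32));print('collar',cc,rad,np.median(Z[top]),top.sum())
D=np.hypot(X-cc[0],Y-cc[1]);g=c['pixels'].max(2)
for lo in(.010,.014):
    hd=(D>.0275)&(D<.037)&(Z>lo)&(Z<.027)&(g<90)
    if hd.any():
        h=P[hd].mean(0);print('head',hd.sum(),h,np.degrees(np.arctan2(h[1]-cc[1],h[0]-cc[0])))
print('move',(np.array([*cc,.019])-s['ee_pos'])@M/.04)
v,u=np.where(top);x=int(u.mean());y=int(v.mean());print(x,y)
cv2.imwrite('pics/z5.png',cv2.resize(cv2.imread('pics/w4.png')[max(y-75,0):y+75,x-80:x+80],(640,600),interpolation=cv2.INTER_CUBIC))
E
```

```text
13.55 [ 0.48435598 -0.36074084  0.19105183] 46.21893279934479 [ 1.04  0.35 -0.6   1.51  0.2   1.34 -0.34]
collar (0.48390284180641174, -0.36321184039115906) 0.027004502713680267 0.03655991955221566 2137
head 131 [ 0.50612372 -0.34107281  0.02161481] 44.89427713678662
head 130 [ 0.50608278 -0.34106961  0.02168393] 44.9512487151216
move [-0.05553206  0.03177512  4.30127856]
317 220
```

View pics/z5.png

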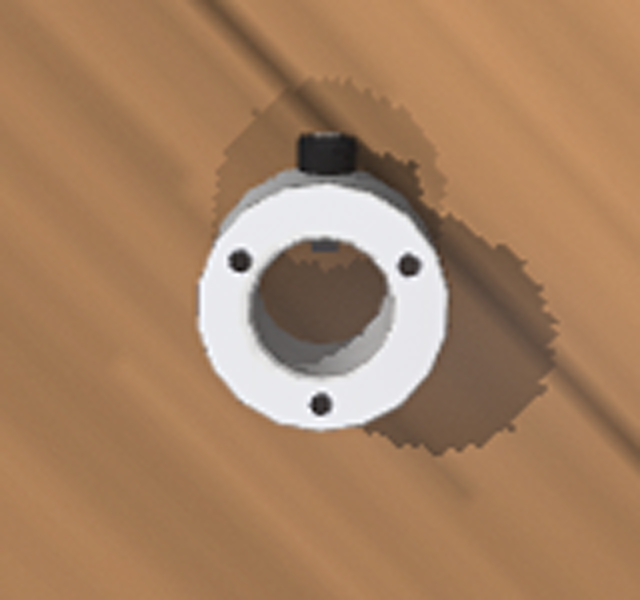

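The zoom shows the screw head at (327,152), straight up along tool x, at 45°. The collar's centre is (0.484, -0.363), with radius 27.0 and height 36.6 mm as given. I'll go down and grip it.

{"fn": "carry_out", "kwargs": {"moves": [[-0.055,0.03,0.5,0,0,0.15],[0,0,0.8,0,0,0],[0,0,0.8,0,0,0],[0,0,0.8,0,0,0],[0,0,0.7,0,0,0],[0,0,0.5,0,0,0],[0,0,0.19,0,0,0],[0,0,0,0,0,0]]}}

```text
time: 14.55
ee_pos: [0.483, -0.3641, 0.0189]
eef_rot: [0.924, 0.382, 0.0, 0.0]
ft_force: [0.2, -0.2, 0.2]
width: 0.087
grip_force: 0.0
```

{"fn": "carry_out", "kwargs": {"moves": [[0,0,0,0,0,0],[0,0,0,0,0,0],[0,0,0,0,0,0],[0,0,0,0,0,0],[0,0,0,0,0,0],[0,0,0,0,0,0]], "fingers": 0, "force": 40}}

```text
time: 15.3
ee_pos: [0.4829, -0.3642, 0.0189]
eef_rot: [0.924, 0.382, -0.0, 0.0]
ft_force: [0.4, 0.7, 0.1]
width: 0.0352
grip_force: 0.0
```

```bash
python3 - <<'E'
from h import *
s=read_state();M=R.from_quat(s['eef_rot']).as_matrix();print(s['time'],s['ee_pos'],s['ft_force'],s['width'],s['grip_force'],np.degrees(np.arctan2(M[1,0],M[0,0])),s['joint_positions'].round(2));print((np.array([.4839,-.3632,.019])-s['ee_pos'])@M)
E
```

```text
15.3 [ 0.48287404 -0.36423175  0.01885668] [0.38687757 0.66631889 0.08956761] 0.0352192103784618 0.0 44.85702363777437 [ 1.01  0.52 -0.55  1.68  0.31  1.03 -0.44]
[ 1.45500720e-03 -7.72205083e-06 -1.43345654e-04]
```

The width is 35 mm with no grip force, which can't be right with a 54 mm collar between the pads. I'll look.

```bash
python3 - <<'E'
from h import *
c=cam('wrist','w5.png');d=cam('side','s5.png');P=cloud(d);s=read_state();print(s['time'],s['width'],s['grip_force'])
x=344;y=400
cv2.imwrite('pics/z6.png',np.hstack([cv2.resize(cv2.imread('pics/w5.png'),(400,300)),cv2.resize(cv2.imread('pics/s5.png')[325:475,240:440],(400,300))]))
E
```

```text
15.4 0.02654012303716903 0.0
```

View pics/z6.png

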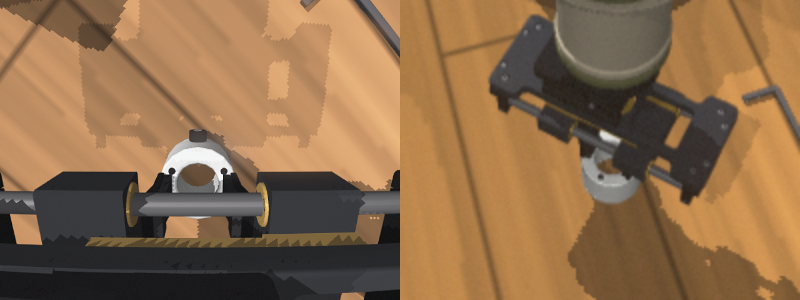

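```bash
python3 - <<'E'
from h import *
c=cam('wrist','w6.png');P=cloud(c);s=read_state();M=R.from_quat(s['eef_rot']).as_matrix();print(s['time'],s['ee_pos'],s['width'],s['grip_force'],s['ft_force'])
for n,q in(('w',P),('s',cloud(cam('side')))):
    X,Y,Z=q[...,0],q[...,1],q[...,2]
    t=(abs(Z-.036)<.0025)&(np.hypot(X-.484,Y+.363)<.07)
    p=q[t]; tl=(p-s['ee_pos'])@M
    k=cv2.convexHull((tl[:,:2]*1000).astype(np.float32)).reshape(-1,2)
    print(n,t.sum(),cv2.minEnclosingCircle((tl[:,:2]*1000).astype(np.float32)),tl.min(0)*1000,tl.max(0)*1000)
    g=np.hypot(X-.484,Y+.363)<.06; f=(q[g]-s['ee_pos'])@M
    for z in(-.06,-.05,-.04,-.03,-.02,-.01):
        b=f[abs(f[:,2]-z)<.005]
        if len(b): print(z,len(b),(b[:,:2].min(0)*1000).round(),(b[:,:2].max(0)*1000).round())
I=cv2.imread('pics/w6.png');cv2.imwrite('pics/z7.png',cv2.resize(I[180:400,180:480],(800,587),interpolation=cv2.INTER_CUBIC))
E
```

```text
15.45 [ 0.48287339 -0.36421866  0.01884544] 0.022604687686502596 0.0 [0.28599798 0.01556962 0.84674679]
w 3435 ((1.2995643615722656, -0.11676722019910812), 27.093875885009766) [-25.74855748 -26.44177564 -19.65082284] [ 28.36643425  26.37794844 -14.65710406]
-0.06 171 [-10. -14.] [ 2. 13.]
-0.05 374 [-10. -25.] [11. 24.]
-0.04 599 [-10. -24.] [11. 22.]
-0.03 507 [ -0. -23.] [11. 22.]
-0.02 3660 [-26. -26.] [28. 26.]
-0.01 626 [ -9. -24.] [36. 23.]
s 178 ((-4.0084686279296875, 1.536633014678955), 25.748069763183594) [-25.86991468 -24.20856345 -19.63109408] [ 19.73502459  27.03575179 -14.67979605]
-0.06 6 [ -7. -11.] [ -1. -10.]
-0.05 10 [-11. -20.] [  7. -10.]
-0.04 19 [-12. -20.] [  8. -10.]
-0.03 24 [-13. -18.] [ 7. 21.]
-0.02 205 [-26. -24.] [20. 27.]
-0.01 82 [-27. -24.] [21. 29.]
```

View pics/z7.png

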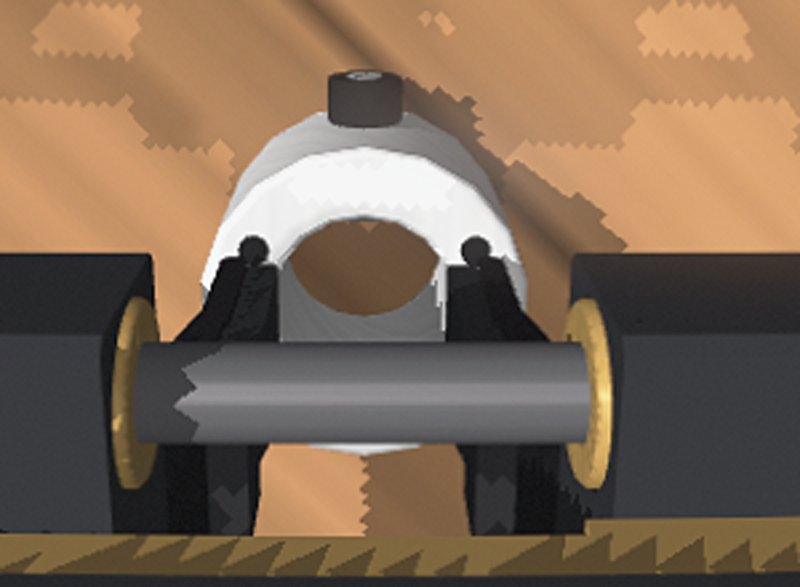

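The zoom shows the finger ends at about (262,262) and (462,265), lying over the collar's top ring. The collar itself hasn't moved. I'll check in numbers how far down the fingertips really reach.

```bash
python3 - <<'E'
from h import *
c=cam('wrist','w7.png');P=cloud(c);s=read_state();M=R.from_quat(s['eef_rot']).as_matrix();print(s['time'],s['width'],s['grip_force'],r.finger_overhang)
T=(P-s['ee_pos'])@M*1000;g=c['pixels'].max(2)
for u in (265,270,275,280,284,346,350,355,360):
    print(u,[(v,*T[v,u].round().astype(int),g[v,u]) for v in range(264,304,4)])
for s0 in [a for a in dir(r) if not a.startswith('_')]: print(s0,end=' ')
E
```

```text
15.55 0.015100602401019578 0.0 0.014
265 [(264, np.int64(16), np.int64(-22), np.int64(-19), np.uint8(247)), (268, np.int64(13), np.int64(-22), np.int64(-17), np.uint8(239)), (272, np.int64(12), np.int64(-22), np.int64(-18), np.uint8(240)), (276, np.int64(10), np.int64(-22), np.int64(-18), np.uint8(240)), (280, np.int64(9), np.int64(-22), np.int64(-18), np.uint8(240)), (284, np.int64(7), np.int64(-22), np.int64(-19), np.uint8(240)), (288, np.int64(5), np.int64(-22), np.int64(-18), np.uint8(165)), (292, np.int64(3), np.int64(-22), np.int64(-17), np.uint8(152)), (296, np.int64(1), np.int64(-23), np.int64(-17), np.uint8(231)), (300, np.int64(11), np.int64(-19), np.int64(-45), np.uint8(29))]
270 [(264, np.int64(15), np.int64(-20), np.int64(-17), np.uint8(241)), (268, np.int64(14), np.int64(-20), np.int64(-17), np.uint8(245)), (272, np.int64(12), np.int64(-20), np.int64(-18), np.uint8(27)), (276, np.int64(10), np.int64(-20), np.int64(-18), np.uint8(23)), (280, np.int64(8), np.int64(-20), np.int64(-18), np.uint8(247)), (284, np.int64(11), np.int64(-19), np.int64(-29), np.uint8(76)), (288, n
[... 4141 characters left out ...]
.uint8(25))]
360 [(264, np.int64(16), np.int64(18), np.int64(-19), np.uint8(239)), (268, np.int64(14), np.int64(18), np.int64(-18), np.uint8(234)), (272, np.int64(12), np.int64(18), np.int64(-18), np.uint8(53)), (276, np.int64(10), np.int64(19), np.int64(-18), np.uint8(50)), (280, np.int64(11), np.int64(18), np.int64(-25), np.uint8(115)), (284, np.int64(11), np.int64(17), np.int64(-29), np.uint8(28)), (288, np.int64(10), np.int64(17), np.int64(-32), np.uint8(24)), (292, np.int64(11), np.int64(16), np.int64(-38), np.uint8(26)), (296, np.int64(11), np.int64(16), np.int64(-43), np.uint8(26)), (300, np.int64(11), np.int64(16), np.int64(-45), np.uint8(25))]
PlanningError close_job finger_overhang
```

{"fn": "carry_out", "kwargs": {"moves": [[0,0,0,0,0,0],[0,0,0,0,0,0],[0,0,0,0,0,0]]}}

```text
time: 15.92
ee_pos: [0.4829, -0.3643, 0.0189]
eef_rot: [0.924, 0.381, -0.0, 0.0]
ft_force: [0.5, -0.6, -0.0]
width: 0.0003
grip_force: 0.0
```

```bash
python3 - <<'E'
from h import *
c=cam('wrist');P=cloud(c);s=read_state();M=R.from_quat(s['eef_rot']).as_matrix();print(s['time'],s['ee_pos'],s['width'],s['grip_force'],s['ft_force'])
T=(P-s['ee_pos'])@M*1000
t=(abs(P[...,2]-.0365)<.0025)&(np.hypot(T[...,0],T[...,1])<60)
print(cv2.minEnclosingCircle(T[t][:,:2].astype(np.float32)),T[t].min(0),T[t].max(0),t.sum())
g=c['pixels'].max(2)
# bore interior region: what is seen there
D=np.hypot(T[...,0]-1.3,T[...,1])
b=(D<13)&(T[...,2]>-15)&(g<60);print('dark in bore below top',b.sum(),T[b].min(0) if b.any() else 0,T[b].max(0) if b.any() else 0)
for z in (-60,-50,-40,-30,-24,-20): 
    k=(abs(T[...,2]-z)<2)&(g<60)&(np.hypot(T[...,0],T[...,1])<40); q=T[k]
    print(z,k.sum(),'neg y',(q[q[:,1]<0][:,1].min(),q[q[:,1]<0][:,1].max()) if (q[:,1]<0).any() else 0,'pos',(q[q[:,1]>0][:,1].min(),q[q[:,1]>0][:,1].max()) if (q[:,1]>0).any() else 0)
E
```

```text
15.975 [ 0.48287804 -0.36426273  0.01885839] 0.00046427125932630174 0.0 [ 0.32948595  0.03176873 -0.40789065]
((1.346144199371338, -0.2761572599411011), 27.083877563476562) [-25.73755059 -24.88817223 -20.12831808] [ 28.28476965  24.68419906 -15.14933789] 2983
dark in bore below top 0 0 0
-60 0 neg y 0 pos 0
-50 30 neg y (np.float64(-6.804283388588283), np.float64(-1.8425648049116727)) pos (np.float64(0.9968179607687511), np.float64(5.553198828647498))
-40 149 neg y (np.float64(-7.603741063988868), np.float64(-0.021445599212249603)) pos (np.float64(0.3366051781069208), np.float64(6.784661190763009))
-30 148 neg y (np.float64(-8.754895362634874), np.float64(-1.1784456938448753)) pos (np.float64(0.008955784933864695), np.float64(7.6485633885803))
-24 151 neg y (np.float64(-9.554918597860446), np.float64(-1.1938416740510265)) pos (np.float64(0.03484865616135608), np.float64(8.344132979924039))
-20 172 neg y (np.float64(-19.8004582308128), np.float64(-1.2100723082315161)) pos (np.float64(0.05070855521034237), np.float64(19.265877326220682))
```

```bash
python3 - <<'E'
from h import *
c=cam('wrist');P=cloud(c);s=read_state();M=R.from_quat(s['eef_rot']).as_matrix();print(s['time'],np.array(c['xyz']),(np.array(c['xyz'])-s['ee_pos'])@M)
T=(P-s['ee_pos'])@M*1000;g=c['pixels']
for u in (305,318): print(u,[(v,*[int(x) for x in T[v,u].round()],int(g[v,u].max())) for v in range(236,312,3)])
d=cam('side');P=cloud(d);T=(P-s['ee_pos'])@M*1000
# dark finger pixels seen from the side near jaws
k=(np.hypot(T[...,0],T[...,1])<14)&(T[...,2]>-60)&(d['pixels'].max(2)<70)
print('side dark',k.sum(),np.percentile(T[k][:,2],[0,50,90,100]) if k.any() else 0)
E
```

```text
16.025 [ 0.53027296 -0.31608287  0.19993411] [ 0.06758127 -0.00072065 -0.18106877]
305 [(236, 27, -5, -16, 159), (239, 26, -5, -17, 246), (242, 25, -5, -17, 238), (245, 24, -5, -18, 238), (248, 23, -5, -18, 238), (251, 21, -5, -18, 238), (254, 20, -5, -17, 238), (257, 19, -5, -18, 234), (260, 17, -5, -17, 224), (263, 5, -6, 18, 108), (266, 3, -6, 19, 105), (269, 1, -6, 19, 103), (272, 0, -6, 17, 102), (275, -2, -6, 18, 102), (278, -4, -6, 19, 105), (281, 9, -5, -21, 36), (284, 9, -5, -24, 37), (287, 9, -5, -29, 35), (290, 9, -5, -32, 35), (293, 9, -5, -35, 37), (296, 9, -5, -37, 27), (299, 10, -4, -42, 29), (302, 9, -4, -43, 28), (305, 9, -4, -46, 30), (308, 32, -3, -100, 42), (311, 33, -3, -103, 54)]
318 [(236, 28, 0, -18, 233), (239, 27, 0, -18, 240), (242, 25, 0, -17, 239), (245, 24, 0, -18, 239), (248, 23, 0, -18, 239), (251, 21, 0, -17, 239), (254, 20, 0, -18, 239), (257, 19, 0, -19, 232), (260, 17, 0, -17, 194), (263, 5, 1, 17, 131), (266, 3, 1, 19, 131), (269, 1, 1, 18, 104), (272, 0, 1, 18, 103), (275, -2, 1, 18, 103), (278, -4, 1, 19, 108), (281, 9, 0, -21, 39), (284, 9, 0, -25, 38), (287, 9, 0, -29, 39), (290, 9, 0, -32, 35), (293, 9, 0, -35, 36), (296, 9, 0, -38, 38), (299, 9, 0, -41, 37), (302, 9, 0, -44, 38), (305, 9, 0, -46, 29), (308, 33, 0, -102, 40), (311, 33, 0, -104, 55)]
side dark 21 [-30.39602964 -23.38870255 -21.14728317  14.61603285]
```

In numbers: with the fingers fully closed, their ends stand at tool z -20 mm. Through the bore I see the bench at +18.5. So the fingertips really are about 20 mm behind the reported TCP, not 14 mm ahead of it, and the jaws closed 2 mm above the collar. I'll allow for that 34 mm offset: open, go down further and centre on the collar.

{"fn": "carry_out", "kwargs": {"moves": [[0,0,0,0,0,0],[0,0,0,0,0,0],[0,0,0,0,0,0],[0,0,0,0,0,0],[0,0,0,0,0,0],[0,0,0,0,0,0],[0,0,0,0,0,0],[0,0,0,0,0,0],[0,0,0,0,0,0]], "fingers": 87}}

```text
time: 17.2
ee_pos: [0.4829, -0.3642, 0.0188]
eef_rot: [0.924, 0.382, 0.0, 0.0]
ft_force: [0.2, -0.4, -1.0]
width: 0.0815
grip_force: 0.0
```

{"fn": "carry_out", "kwargs": {"moves": [[0.035,0,0.2,0,0,0],[0,0,0.2,0,0,0],[0,0,0.2,0,0,0],[0,0,0.12,0,0,0],[0,0,0.1,0,0,0],[0,0,0,0,0,0]]}}

```text
time: 17.95
ee_pos: [0.4838, -0.3632, -0.0142]
eef_rot: [0.924, 0.382, -0.0, -0.0]
ft_force: [-0.6, 0.2, -0.1]
width: 0.0871
grip_force: 0.0
```

{"fn": "carry_out", "kwargs": {"moves": [[0,0,0,0,0,0],[0,0,0,0,0,0],[0,0,0,0,0,0],[0,0,0,0,0,0],[0,0,0,0,0,0],[0,0,0,0,0,0]], "fingers": 0, "force": 40}}

```text
time: 18.7
ee_pos: [0.484, -0.3634, -0.0138]
eef_rot: [0.924, 0.382, 0.0, 0.0]
ft_force: [-0.6, -0.7, 0.1]
width: 0.053
grip_force: 40.0
```

```bash
python3 - <<'E'
from h import *
c=cam('wrist','w8.png');P=cloud(c);s=read_state();M=R.from_quat(s['eef_rot']).as_matrix();print(s['time'],s['ee_pos'],s['width'],s['grip_force'],s['ft_force'],s['joint_positions'].round(2))
T=(P-s['ee_pos'])@M*1000;g=c['pixels'].max(2)
t=(abs(P[...,2]-.0365)<.003)&(np.hypot(T[...,0],T[...,1])<45)&(g>150)
print(cv2.minEnclosingCircle(T[t][:,:2].astype(np.float32)),T[t].min(0),T[t].max(0),t.sum())
E
```

```text
18.75 [ 0.48395897 -0.36332347 -0.01383561] 0.05311398924121219 39.999812711030245 [0.79057846 0.21513986 0.50284741] [ 0.99  0.56 -0.54  1.7   0.33  0.97 -0.46]
((0.016866546124219894, -1.01570725440979), 26.9715518951416) [-19.82963153 -26.13591498 -52.43413988] [ 26.93680011  24.82999104 -47.34232204] 5067
```

It's gripped at 53 mm with 40 N, the collar centred and the screw along tool +x. Lifting, carrying it over and turning the screw to about 19°.

{"fn": "carry_out", "kwargs": {"moves": [[0,0,-0.4,0,0,0],[0,0,-0.9,0,0,0],[0,0,-0.9,0,0,0],[0,0,-0.9,0,0,0],[0,0,-0.9,0,0,0],[0,0,-0.9,0,0,0],[0.725,-0.441,-0.4,0,0,0],[0.725,-0.441,-0.1,0,0,0],[0.725,-0.441,0,0,0,0],[0.725,-0.441,0,0,0,0],[0.725,-0.441,0,0,0,0],[0.725,-0.441,0,0,0,0],[0.725,-0.441,0,0,0,0],[0.725,-0.441,0,0,0,0],[0.725,-0.441,0,0,0,0],[0.725,-0.441,0,0,0,0],[0.725,-0.441,0,0,0,0]]}}

```text
time: 20.88
ee_pos: [0.573, 0.0005, 0.2029]
eef_rot: [0.924, 0.382, 0.0, 0.0]
ft_force: [0.6, -0.5, -2.2]
width: 0.0529
grip_force: 40.0
```

{"fn": "carry_out", "kwargs": {"moves": [[0,0,0,0,0,0.8],[0,0,0,0,0,0.8],[0,0,0,0,0,0.8],[0,0,0,0,0,0.8],[0,0,0,0,0,0],[0,0,0,0,0,0]]}}

```text
time: 21.62
ee_pos: [0.573, -0.0006, 0.2024]
eef_rot: [0.986, 0.169, 0.0, 0.0]
ft_force: [-0.8, 0.7, -3.0]
width: 0.0526
grip_force: 40.0
```

```bash
python3 - <<'E'
from h import *
c=cam('wrist','w9.png');P=cloud(c);s=read_state();M=R.from_quat(s['eef_rot']).as_matrix();print(s['time'],s['ee_pos'],s['width'],s['grip_force'],s['ft_force'],s['joint_positions'].round(2),np.degrees(np.arctan2(M[1,0],M[0,0])),M[2].round(4))
T=(P-s['ee_pos'])@M*1000;g=c['pixels'].max(2)
t=(abs(T[...,2]+50)<4)&(np.hypot(T[...,0],T[...,1])<45)&(g>150)
print(cv2.minEnclosingCircle(T[t][:,:2].astype(np.float32)),T[t].min(0),T[t].max(0),t.sum())
h=(g<90)&(T[...,2]<-28)&(T[...,2]>-42)&(T[...,0]>27)&(T[...,0]<38)&(abs(T[...,1])<15);print('head',h.sum(),T[h].mean(0))
print('to go',(np.array([.5728,-.0008,.0952])-s['ee_pos'])@M/.04)
E
```

```text
21.675 [ 0.57304469 -0.0006273   0.202285  ] 0.05281907896055899 40.000039357692 [-1.0441609   0.34828254 -3.71731009] [ 0.53  0.3  -0.73  1.58  0.2   1.34 -1.46] 19.383909700794486 [ 1.e-04  2.e-04 -1.e+00]
((-0.5481564998626709, 0.4873011112213135), 27.82453727722168) [-20.08486562 -26.32821268 -52.68774878] [ 26.6041206   26.61724456 -46.02709983] 6877
head 756 [ 31.30156514  -0.37318672 -35.30625501]
to go [-7.34688418e-03  1.55577777e-03  2.67712494e+00]
```

{"fn": "carry_out", "kwargs": {"moves": [[0,0,0.4,0,0,0],[0,0,0.4,0,0,0],[0,0,0.3,0,0,0],[0,0,0.1,0,0,0],[0,0,0.08,0,0,0],[0,0,0.06,0,0,0],[0,0,0.06,0,0,0],[0,0,0,0,0,0]]}}

```text
time: 22.68
ee_pos: [0.5731, -0.0007, 0.146]
eef_rot: [0.986, 0.167, 0.0, 0.0]
ft_force: [-0.1, 0.8, -2.4]
width: 0.0527
grip_force: 40.0
```

```bash
python3 - <<'E'
from h import *
s=read_state();print(s['time'],s['ee_pos'],s['ft_force'],s['torque'])
E
```

```text
22.675 [ 0.5731436  -0.00069632  0.14603659] [-0.14719817  0.77110495 -2.3901634 ] [ 0.00563255 -0.02632072 -0.04002518]
```

The collar is 7 mm over the stub with no contact force. Next the screw has to pass the top of the stub.

{"fn": "carry_out", "kwargs": {"moves": [[0,0,0.06,0,0,0],[0,0,0.06,0,0,0],[0,0,0.06,0,0,0],[0,0,0.06,0,0,0],[0,0,0.06,0,0,0],[0,0,0.06,0,0,0],[0,0,0.06,0,0,0],[0,0,0,0,0,0]]}}

```text
time: 23.68
ee_pos: [0.5731, -0.0007, 0.129]
eef_rot: [0.986, 0.167, -0.0, 0.0]
ft_force: [0.2, 0.2, -3.1]
width: 0.0529
grip_force: 40.0
```

The screw is over the flat and going down freely. On to just above the shoulder.

{"fn": "carry_out", "kwargs": {"moves": [[0,0,0.12,0,0,0],[0,0,0.12,0,0,0],[0,0,0.12,0,0,0],[0,0,0.12,0,0,0],[0,0,0.12,0,0,0],[0,0,0.12,0,0,0],[0,0,0.05,0,0,0],[0,0,0,0,0,0]]}}

```text
time: 24.68
ee_pos: [0.5731, -0.0007, 0.0983]
eef_rot: [0.986, 0.167, -0.0, -0.0]
ft_force: [0.1, -1.2, -2.1]
width: 0.0527
grip_force: 40.0
```

{"fn": "carry_out", "kwargs": {"moves": [[0,0,0.04,0,0,0],[0,0,0.03,0,0,0],[0,0,0.02,0,0,0],[0,0,0,0,0,0],[0,0,0,0,0,0]]}}

```text
time: 25.3
ee_pos: [0.5732, -0.0007, 0.0951]
eef_rot: [0.986, 0.167, 0.0, 0.0]
ft_force: [-3.0, -1.2, 2.9]
width: 0.0524
grip_force: 40.0
```

{"fn": "carry_out", "kwargs": {"moves": [[0,0,0.01,0,0,0],[0,0,0.01,0,0,0],[0,0,0,0,0,0],[0,0,0,0,0,0]]}}

```text
time: 25.8
ee_pos: [0.5732, -0.0007, 0.095]
eef_rot: [0.986, 0.167, 0.0, 0.0]
ft_force: [-6.6, -1.4, 11.6]
width: 0.0528
grip_force: 40.0
```

{"fn": "carry_out", "kwargs": {"moves": [[0,0,0,0,0,0],[0,0,0,0,0,0],[0,0,0,0,0,0],[0,0,0,0,0,0],[0,0,0,0,0,0],[0,0,0,0,0,0]]}}

```text
time: 26.55
ee_pos: [0.5732, -0.0007, 0.095]
eef_rot: [0.986, 0.167, 0.0, 0.0]
ft_force: [-6.1, -1.2, 11.6]
width: 0.0524
grip_force: 40.0
```

```bash
python3 - <<'E'
from h import *
c=cam('wrist','w10.png');P=cloud(c);s=read_state();M=R.from_quat(s['eef_rot']).as_matrix();print(s['time'],s['ee_pos'],s['grip_force'],s['ft_force'],M[2].round(4))
T=(P-s['ee_pos'])@M*1000;g=c['pixels'].max(2);n=np.hypot(T[...,0],T[...,1])
t=(abs(P[...,2]-.145)<.003)&(n<29)&(g>150);p=P[t];k=np.linalg.lstsq(np.c_[p[:,:2]-p[:,:2].mean(0),np.ones(len(p))],p[:,2],rcond=None)[0];print('top',t.sum(),k)
h=(g<90)&(T[...,2]<-28)&(T[...,2]>-42)&(T[...,0]>27)&(T[...,0]<38)&(abs(T[...,1])<15);a=P[h].mean(0)-[.5728,-.0008,0];print('screw deg',np.degrees(np.arctan2(a[1],a[0])))
cv2.imwrite('pics/z9.png',c['pixels'][:,:,::-1])
E
```

```text
26.6 [ 0.57322013 -0.0007021   0.0950286 ] 40.000205277465284 [-7.42163031 -0.48194609 11.38321067] [ 1.e-04  6.e-04 -1.e+00]
top 5387 [-0.00193023 -0.00110392  0.1456151 ]
screw deg 19.772695734567936
```

View pics/z9.png

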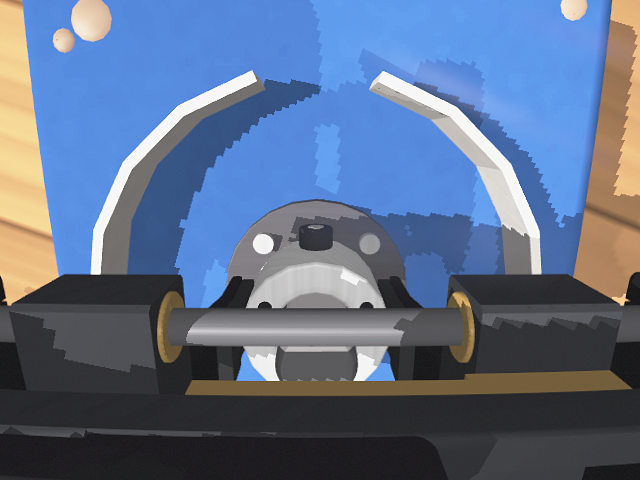

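The collar is seated: its top is level at 145.6 mm against 145 expected. The screw at (316,236) points at the gap centre, about (316,80), and the push is steady at about 14 N. Handing in.

```bash
python3 -c "
from bench import r
print(r.close_job())"
```

```text
the job is handed in; nothing more can be done
None
```

Job handed in (the hand-in returned no verdict): the flat faces the key gap, with the screw at 19.8° and the gap at 18.8°, and the collar sits on the shoulder, held at 40 N and pushed down with about 14 N; the fingertips are really about 34 mm further back than `r.finger_overhang` says, so my first close on the collar went just above it without touching, and I corrected for it.

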